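# Snap down the side clips of the sample box

### The job

Two clear snap-lock boxes with white rims stand on the bench. On the larger, oblong one, which holds the weighing bottles, the two end clips are already down: flip the two clips that still stick out from its long sides down too, each fully home against the wall of the box. The smaller, empty box is still to be filled: do not touch it or its clips.

Things in the scene. Friction and masses are not known exactly. Their poses are not given: they have to be found in the camera images.
- sample_box: The larger box: clear walls, white rim, black clips, three weighing bottles inside, lid on. 170 mm long (its x), 110 mm wide (its y), 62 mm high. Fixed to the bench. Origin: centre of its underside, z up. Black clips (46 mm wide, 36 mm from hinge to free edge, 4 mm thick) sit at the middle of each side; those on the two short ends are already down and do not move.
- sample_box_clip_left (a joint): Clip on the +y long side. Its hinge is parallel to the box's x, 59 mm from the centre along +y, 54 mm up. 0 = down flat on the wall (outer face then 61 mm from the centre, free edge 18 mm up); 1.57 = straight out, level; 1.9 = most open. Starts at 1.2 to 1.75. Stiff hinge (0.03 N m, 1 to 2 N at the free half), no spring: it stays where left, so push it down, then in.
- sample_box_clip_right (a joint): Clip on the -y long side, hinged 59 mm from the centre along -y, 54 mm up; same sizes, angles and behaviour as the left one.
- small_box: The smaller box of the same kind, empty, not to be touched: 96 mm long (x), 86 mm wide (y), 62 mm high; its two clips on the +y and -y sides also stick out, some 40 mm beyond the walls. Fixed to the bench. Origin: centre of its underside, z up.

How it is judged:
By the outcome, as a careful person would: the job done as asked, in the order asked, and still so for the second after the job is handed in, with the robot touching nothing.
It also fails if it takes over 35 s, if anything falls off the work surface, if the arm or the gripper's body presses on something with over 40 N, if the wrist force passes 120 N, or if a joint passes its speed limit or range.

### The arm

A 7-joint arm with a two-finger parallel gripper is mounted at the origin on a cart in front of the work surface, level with it; the furniture and walls round the work are solid. World frame = base frame: x ahead of the robot, y to its left, z up, the work surface at z = 0. Lengths are in m, angles in rad, forces in N, time in s.
With the tool pointing down it reaches from about 0.425 to 0.825 m from the base axis. Payload 3.6 kg.
Tool frame: the origin (TCP) lies where the fingers leave the gripper's body, on its centre line; the fingertips stand 73 mm ahead of it and the grasp point (between the pads) lies bot.grip_point_offset ahead of it (bot.grip_point_offset is the distance from the TCP to the grasp point, in m); z points along the fingers, y is the direction in which the jaws open and shut (so a half turn about z gives the same grasp; the last joint's range is limited). The gripper opens to 85 mm and grips with 20 to 120 N. Pads are 22 mm wide; open, the fingers measure 114 mm over their backs; the gripper's body (76 mm by 85 mm) begins 54 mm behind the grasp point. The pads swing forward as they close: fully open they stand 13 mm farther back than shut.
Start: joints at [-1.323, 0.615, -0.013, 1.423, 0.008, 1.103, -0.04], TCP at [0.176, 0.626, 0.304] pointing down, gripper open.
Joint ranges: [-3.12, 3.12], [-0.3, 2.06], [-1.34, 1.32], [0.26, 2.42], [-1.36, 4.5], [0.01, 1.98], [-2.84, 2.84]. Speed limits (rad/s): [2.79, 2.79, 3.14, 3.14, 3.14, 3.14, 3.14].

### API

Orientations are given as a unit quaternion [x, y, z, w].
In Python, from station import bot gives the robot as it stands. The module is installed in compiled form; this text tells all that it offers.
- The arm moves only by the tool apply_moves, never from a script. Its argument "targets" is a list that holds one entry, the list of rows, each a list of 5 numbers: the closure, from 0 (fully open) to 1 (shut), then the shift along the tool's x, y, z each as a share of 100 mm, from -1 to 1, then the turn about the tool's z as a share of 90 degrees, from -1 to 1. In form: [[[jaw, tx, ty, tz, turn], ...]]. A call has 1 to 12 rows; each row shifts and turns the commanded pose from where the row before left it, along the tool's axes as they then stand; what a row does not reach is not made up. A row lasts 1/10 s, in which the tool goes at most 50 mm and 8.59 degrees, less where a joint would pass 70% of its speed; a pose out of reach is approached as far as the arm can. A call with a number of a shift or a turn outside -1 to 1 is refused whole. A call with a gripper value outside its range is refused whole. The fingers move at their own pace and stop on an object; the grip force is fixed at half the most. Time passes only in rows, so rows that do not move let the fingers close. It gives the time, the measured TCP pose, the force and the opening at its end, in the units of the state.
- bot.get_obs(): the state, without advancing time (a new reading comes with each control period).
- bot.camera(name): name is "side" or "top"; returns a dict with "frame" (400x640x3 uint8, red, green, blue), "K" (3x3 intrinsics, pixels), "rvec" (rotation vector, rad) and "tvec" (3), from world to camera coordinates, as OpenCV has them. Camera axes: x right, y down, z forward; pixel columns grow to the right and rows downward; lengths in m; the calibration is good to about 2 mm. A picture is of the moment at which its call begins. There is no depth.
- bot.close_job(): hands the job in, once; it reports no verdict.
The state is a dict: "time": time; "q": joint angles; "dq": joint speeds; "tau": joint torques, N m; "position": TCP position; "tcp_rot": TCP orientation; "ft_force": force on the tool from outside, world axes, zero at the start; "moment": the same for the moment, N m; "width": opening from 0.0 (shut) to 1.0 (fully open).
Only numpy, scipy, OpenCV 4.12 (cv2) and the standard library are available. Lean on these libraries where they do the work, as an engineer would, in place of code of your own. Each camera call takes 0.05 s, during which the arm holds its last target. There are 200 camera calls.

## Working session

There is one attempt and no reset: what is moved stays moved. The work goes in short steps, Python scripts to look and compute and a tool call to move; the robot and the scene stay as the last step left them, time stands still between calls to the robot, and variables do not carry over. Pictures are saved under pics/ and viewed, about 8 in all and at most 12, crops included, and the job is handed in when it is done.

Besides the shell and the picture viewer there is one more tool, called in YAML: its name, and indented under it one key for each argument. apply_moves: Moves the arm, as the interface text tells. Its arguments: {"type":"object","properties":{"targets":{"type":"array","items":{"type":"array","items":{"type":"array","items":{"type":"number"}}}}},"required":["targets"]}

```bash
mkdir -p pics
python3 - <<'E'
from station import bot
import cv2,numpy as np
for n in("top","side"):
    c=bot.camera(n);cv2.imwrite(f"pics/{n}0.png",c["frame"][:,:,::-1])
    R=cv2.Rodrigues(np.array(c["rvec"]))[0];print(n,c["K"],(-R.T@np.array(c["tvec"]).ravel()).round(3),R.round(3))
o=bot.get_obs();print(o, bot.grip_point_offset)
E
```

```text
top [[396.27363547   0.         322.45139593]
 [  0.         396.27363547 198.3755095 ]
 [  0.           0.           1.        ]] [ 0.285 -0.014  1.099] [[-0.024 -1.     0.003]
 [-0.976  0.023 -0.217]
 [ 0.217 -0.008 -0.976]]
side [[409.22200879   0.         317.43664836]
 [  0.         409.22200879 196.03880837]
 [  0.           0.           1.        ]] [ 0.509 -0.869  0.673] [[ 1.    -0.014 -0.021]
 [-0.025 -0.574 -0.818]
 [-0.     0.818 -0.575]]
{'time': 0.1, 'q': array([-1.32249152,  0.61581297, -0.01262968,  1.42477163,  0.00811079,
        1.10341146, -0.04038918]), 'dq': array([-8.14940178e-05, -1.46618648e-03, -1.28220494e-04, -2.28584221e-03,
        2.67130538e-04, -1.45179542e-03,  8.66427366e-04]), 'tau': array([ 2.27190787e-03, -4.70384252e+01,  2.60546934e-01, -1.71572345e+01,
        1.01329386e-02,  5.84951456e-03, -6.98214563e-06]), 'position': array([0.17622144, 0.62510163, 0.30284902]), 'tcp_rot': array([ 1.36924722e-01,  9.90580757e-01, -1.16758252e-03, -1.45115662e-04]), 'ft_force': array([-0.05144989, -0.17412547, -0.67887519]), 'moment': array([-0.00616559, -0.03349199,  0.02506958]), 'width': 0.9996946788977801} 0.0539
```

View pics/top0.png

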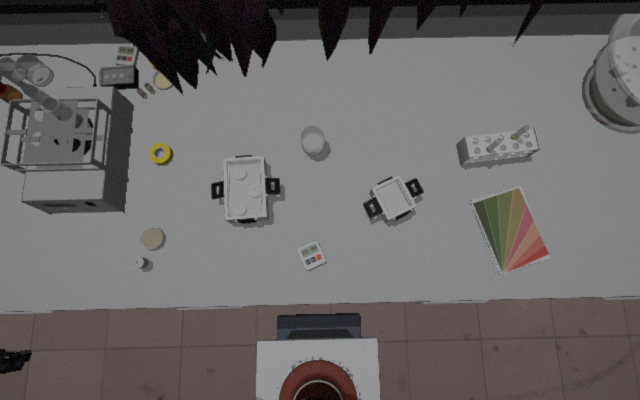

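View pics/side0.png

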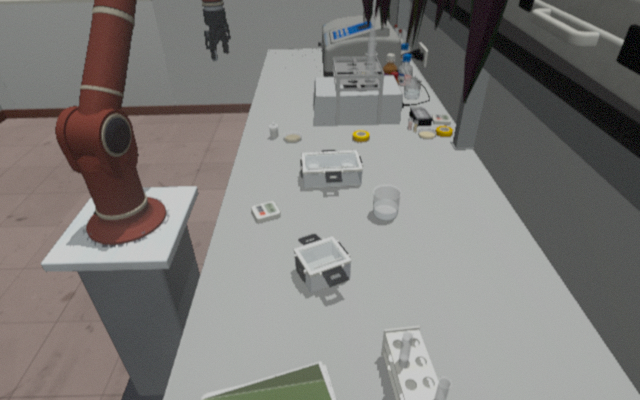

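The top view shows the large box at about (245,188), with its open clips at (217,190) and (273,186). The small box is at (393,197) and a beaker at (313,140). Next I'll measure the box pose.

```bash
cat > h.py <<'E'
from station import bot
import cv2,numpy as np
def ray(c,uv,z):
    R=cv2.Rodrigues(np.array(c["rvec"]))[0];t=np.array(c["tvec"]).ravel();C=-R.T@t
    d=R.T@np.linalg.inv(c["K"])@np.array([uv[0],uv[1],1.]);return (C+d*(z-C[2])/d[2])[:2]
E
python3 - <<'E'
from h import *
c=bot.camera("top");f=c["frame"];g=f.max(2)
print(g[150:230:6,205:290:5])
w=np.zeros_like(g);w[150:226,208:285]=1
m=((g>205)*w).astype(np.uint8);
cs=cv2.findContours(m,0,2)[0];k=max(cs,key=cv2.contourArea)
P=np.array([ray(c,p[0],.062) for p in k],np.float32);r=cv2.minAreaRect(P*1000);print("rim",r)
d=((g<70)*w).astype(np.uint8)
n,l,s,ce=cv2.connectedComponentsWithStats(d)
for i in range(1,n):
    if s[i,4]>15: print(s[i],ce[i].round(1),ray(c,ce[i],.056).round(4))
print("beaker",ray(c,(313,140),.06))
x=cv2.resize(f[140:236,195:330],None,fx=5,fy=5,interpolation=2);cv2.imwrite("pics/crop1.png",x[:,:,::-1])
E
```

```text
[[136 138 136 138 134 138 138 135 136 137 137 135 136 138 137 138 136]
 [134 136 139 137 134 137  88  62  87  93 149 155 134 138 136 140 139]
 [137 138 138 135 153 124 122 121 124 123 124 132  76 137 138 136 137]
 [137 139 136 138 152 150 148 151 151 147 149 150  79 100 137 138 139]
 [139 136 139 137 153 146 153 153 143 149 150 128  85  99 138 137 138]
 [139 133 136 128 155 144 147 131 146 149 149 124  64  24  23 131 137]
 [135 129  25  23 156 146 147 149 149 151 151 151  76  37  33  89 136]
 [136 131  33  31 157 148 147 148 147 154 152 151 126  24  26  71 135]
 [137 132  59  77 154 147 148 148 149 149 141 149 150  98  93  95 132]
 [137 137 139 106 153 149 147 151 151 148 148 151 147  91 136 137 136]
 [138 135 137 137 152 132 153 156 135 149 148 142 151  96 139 138 139]
 [137 135 135 135 151 129 154 152 152 153 154 147 142  97 137 137 138]
 [135 136 137 137 136  80  84  36  24  36  64  94  96  94 135 137 138]
 [135 137 138 137 136 137 136 137 110 135 138 136 136 139 136 137 138]]Traceback (most recent call last):
  File "<stdin>", line 6, in <module>
ValueError: max() iterable argument is empty
```

Run:
```python
from h import *
c=bot.camera("top");f=c["frame"];g=f.max(2)
w=np.zeros_like(g);w[150:228,208:285]=1
m=((g>143)*w).astype(np.uint8)
cs=cv2.findContours(m,0,2)[0];k=max(cs,key=cv2.contourArea)
P=np.array([ray(c,p[0],.062) for p in k],np.float32);r=cv2.minAreaRect(P*1000);print("rim",r,cv2.boundingRect(k)); print(cv2.boxPoints(r))
d=((g<50)*w).astype(np.uint8)
n,l,s,ce=cv2.connectedComponentsWithStats(d)
for i in range(1,n):
    if s[i,4]>15: print(s[i],ce[i].round(1),ray(c,ce[i],.056).round(4))
print("beaker",ray(c,(313,140),.06))
x=f[140:236,195:330].copy();cv2.drawContours(x,[k-np.array([195,140])],-1,(255,0,0),1)
x=cv2.resize(x,None,fx=5,fy=5,interpolation=0);cv2.imwrite("pics/crop1.png",x[:,:,::-1])
```

```text
rim ((553.1610717773438, 189.9605255126953), (177.0137481689453, 113.99143981933594), 3.088709592819214) (222, 155, 44, 65)
[[461.71173 242.1045 ]
 [467.85382 128.27867]
 [644.6104  137.81654]
 [638.4683  251.64238]]
[266 178  14  16 173] [272.2 185.9] [0.5546 0.1131]
[212 182  11  17 135] [217.  189.9] [0.5468 0.2624]
[238 219  18   5  59] [246.7 220.7] [0.4606 0.1806]
beaker [ 6.82473206e-01 -1.65074400e-04]
```

View pics/crop1.png

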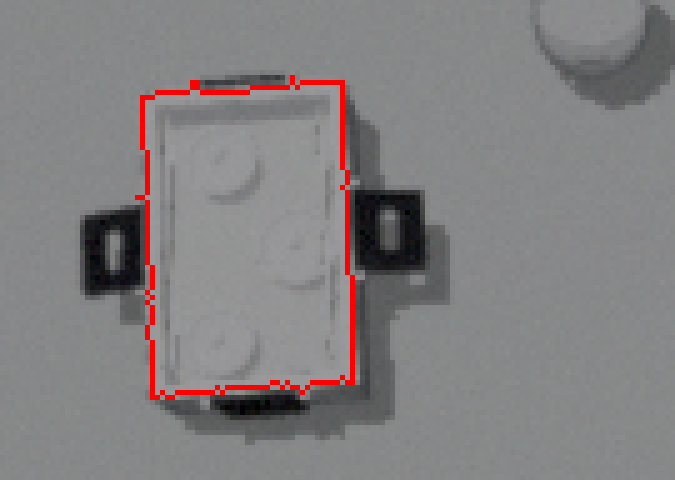

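The box centre is about (0.5515, 0.189) with a yaw of +3.1°. I'll shut the gripper, travel above the left clip, then turn so that tool x points along box +y.

apply_moves:
  targets:
    - [[1,-0.412,-0.218,0.05,0],[1,-0.412,-0.218,0.05,0],[1,-0.412,-0.218,0.05,0],[1,-0.412,-0.218,0.05,0],[1,-0.412,-0.218,0.05,0],[1,-0.412,-0.218,0.05,0],[1,-0.412,-0.218,0.05,0],[1,-0.412,-0.218,0.05,0],[1,-0.412,-0.218,0.05,0],[1,-0.412,-0.218,0.05,0],[1,-0.412,-0.218,0.05,0],[1,0,0,0,0]]

```text
time: 1.4
position: [0.5532, 0.2625, 0.2478]
tcp_rot: [0.144, 0.99, -0.003, 0.002]
ft_force: [0.2, -0.8, 0.1]
width: -0.003
```

apply_moves:
  targets:
    - [[1,0,0,0,0.088],[1,0,0,0,0.088],[1,0,0,0,0.088],[1,0,0,0,0.088],[1,0,0,0,0.088],[1,0,0,0,0.088],[1,0,0,0,0.088],[1,0,0,0,0.088],[1,0,0,0,0.088],[1,0,0,0,0],[1,0,0,0,0]]

```text
time: 2.5
position: [0.5472, 0.2721, 0.2487]
tcp_rot: [0.687, 0.726, -0.0, -0.0]
ft_force: [0.7, -0.3, 0.0]
width: -0.002
```

```bash
cat >> h.py <<'E'
from scipy.spatial.transform import Rotation as Ro
C=np.array([.5515,.189]);a=np.radians(3.1);U=np.array([np.cos(a),np.sin(a)]);V=np.array([-U[1],U[0]])
def st():
    o=bot.get_obs();p=o["position"];R=Ro.from_quat(o["tcp_rot"]).as_matrix();d=p[:2]-C
    print("t",round(o["time"],2),"box xy mm",(d@U*1000).round(1),(d@V*1000).round(1),"z",(p[2]*1000).round(1),"toolx deg",np.degrees(np.arctan2(R[1,0],R[0,0])).round(1),"z",R[:,2].round(3),"F box",(o["ft_force"][:2]@U).round(1),(o["ft_force"][:2]@V).round(1),o["ft_force"][2].round(1),"w",round(o["width"],3),o["q"].round(2))
E
python3 -c "
from h import *
st()
for n,(a,b,e,g) in {'side':(100,220,260,420),'top':(130,240,180,330)}.items():
    f=bot.camera(n)['frame'];cv2.imwrite(f'pics/{n}1.png',cv2.resize(f[a:b,e:g],None,fx=4,fy=4,interpolation=2)[:,:,::-1])
"
```

```text
t 2.5 box xy mm 0.2 83.2 z 248.7 toolx deg 93.2 z [-0. -0. -1.] F box 0.6 -0.3 0.0 w -0.002 [-0.7   0.63  0.35  1.62 -0.25  0.94 -0.22]
```

View pics/side1.png

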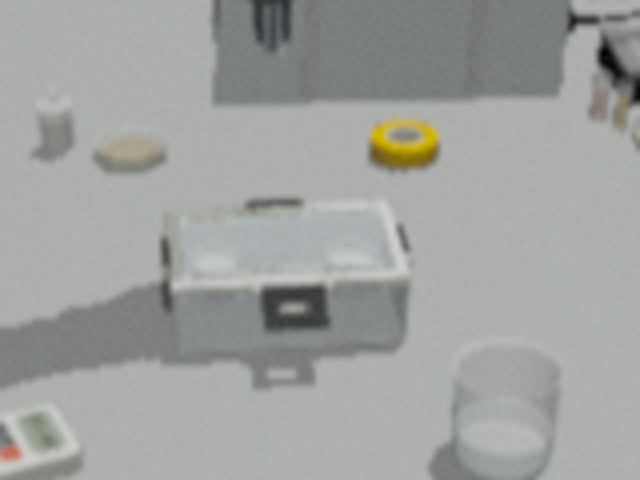

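The tool is over the left clip. In the side crop the near (right) clip is sticking out at about (295,305), and the fingers are shut. Next I push down.

apply_moves:
  targets:
    - [[1,0,0,0.3,0],[1,0,0,0.3,0],[1,0,0,0.3,0],[1,0,0,0.1,0],[1,0,0,0.1,0],[1,0,0,0.1,0],[1,0,0,0.1,0],[1,0,0,0.1,0],[1,0,0,0.05,0],[1,0,0,0.05,0],[1,0,0,0.04,0],[1,0,0,0,0]]

```text
time: 3.8
position: [0.5472, 0.2719, 0.0943]
tcp_rot: [0.688, 0.725, -0.0, -0.0]
ft_force: [0.7, 0.1, -0.2]
width: 0.003
```

```bash
python3 -c "
from h import *
st()"
```

```text
t 3.8 box xy mm 0.2 83.0 z 94.3 toolx deg 93.0 z [-0.001 -0.    -1.   ] F box 0.7 0.1 -0.2 w 0.003 [-0.65  0.83  0.26  1.73 -0.33  0.63 -0.15]
```

apply_moves:
  targets:
    - [[1,-0.03,0,0,0],[1,-0.03,0,0,0],[1,-0.02,0,0,0],[1,-0.01,0,0,0],[1,-0.01,0,0,0],[1,-0.01,0,0,0],[1,0,0,0,0]]

```text
time: 4.5
position: [0.548, 0.2606, 0.0949]
tcp_rot: [0.689, 0.725, -0.0, 0.0]
ft_force: [0.2, 0.5, -0.1]
width: -0.004
```

```bash
python3 -c "
from h import *
st()"
```

```text
t 4.5 box xy mm 0.4 71.7 z 94.9 toolx deg 93.0 z [-0. -0. -1.] F box 0.2 0.5 -0.1 w -0.004 [-0.64  0.82  0.26  1.74 -0.33  0.62 -0.13]
```

apply_moves:
  targets:
    - [[1,-0.01,0,0,0],[1,-0.01,0,0,0],[1,0,0,0,0]]

```text
time: 4.8
position: [0.5481, 0.259, 0.0949]
tcp_rot: [0.688, 0.725, 0.0, -0.0]
ft_force: [-0.2, 1.6, -0.7]
width: 0.0
```

apply_moves:
  targets:
    - [[1,-0.01,0,0,0],[1,-0.01,0,0,0],[1,0,0,0,0]]

```text
time: 5.1
position: [0.5481, 0.2587, 0.0949]
tcp_rot: [0.688, 0.726, 0.001, -0.001]
ft_force: [-0.1, 5.4, -2.7]
width: 0.0
```

```bash
python3 -c "
from h import *
st()"
```

```text
t 5.1 box xy mm 0.4 69.8 z 94.9 toolx deg 93.1 z [ 0.     0.003 -1.   ] F box 0.2 5.4 -2.7 w 0.0 [-0.63  0.82  0.26  1.75 -0.33  0.61 -0.13]
```

apply_moves:
  targets:
    - [[1,-0.01,0,0,0],[1,-0.01,0,0,0],[1,-0.01,0,0,0],[1,0,0,0,0],[1,0,0,0,0]]

```text
time: 5.6
position: [0.548, 0.2585, 0.095]
tcp_rot: [0.687, 0.726, 0.003, -0.002]
ft_force: [0.3, 9.1, -3.2]
width: 0.001
```

apply_moves:
  targets:
    - [[1,0.1,0,0,0],[1,0.15,0,0,0],[1,0.15,0,-0.2,0],[1,0,0,-0.4,0],[1,0,0,-0.4,0],[1,0,0,-0.4,0],[1,0,0,0,0]]

```text
time: 6.3
position: [0.5497, 0.2942, 0.2415]
tcp_rot: [0.689, 0.725, 0.006, 0.003]
ft_force: [-0.2, 0.2, -0.1]
width: 0.002
```

```bash
python3 -c "
from h import *
st()"
```

```text
t 6.3 box xy mm 3.9 105.2 z 241.5 toolx deg 92.9 z [ 0.012  0.004 -1.   ] F box -0.2 0.2 -0.1 w 0.002 [-0.74  0.65  0.35  1.6  -0.26  0.92 -0.24]
```

apply_moves:
  targets:
    - [[1,-0.4,0,0,0],[1,-0.4,0,0,0],[1,-0.4,0,0,0],[1,-0.4,0,0,0],[1,-0.29,0,0,0],[1,0,0,0,0],[1,0,0,0,0],[1,0,0,0,0]]

```text
time: 7.1
position: [0.5559, 0.1068, 0.2345]
tcp_rot: [0.688, 0.726, -0.0, -0.001]
ft_force: [0.5, -0.1, -0.3]
width: 0.002
```

```bash
python3 -c "
from h import *
st()
f=bot.camera('top')['frame'];cv2.imwrite('pics/top2.png',cv2.resize(f[130:240,180:330],None,fx=4,fy=4,interpolation=2)[:,:,::-1])"
```

```text
t 7.1 box xy mm -0.0 -82.3 z 234.5 toolx deg 93.1 z [-0.001  0.001 -1.   ] F box 0.5 -0.1 -0.3 w 0.002 [-0.44  0.58  0.34  1.76 -0.25  0.84  0.06]
```

View pics/top2.png

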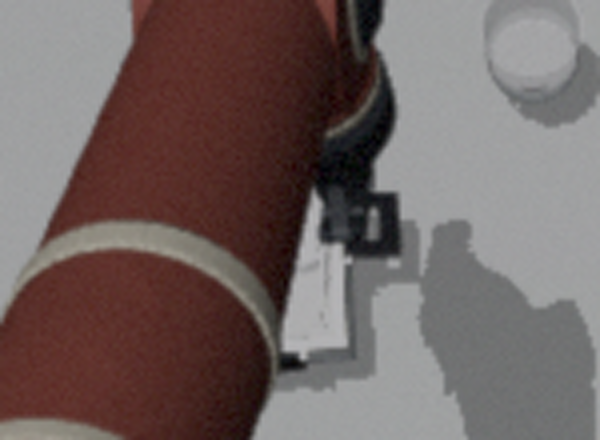

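The arm hides most of the box. The right clip is visible at (375,225) under the tool, and the beaker at (530,45) is well clear.

apply_moves:
  targets:
    - [[1,-0.02,0,0.25,0],[1,0,0,0.25,0],[1,0,0,0.25,0],[1,0,0,0.1,0],[1,0,0,0.1,0],[1,0,0,0.1,0],[1,0,0,0.1,0],[1,0,0,0.1,0],[1,0,0,0.08,0],[1,0,0,0.05,0],[1,0,0,0.02,0],[1,0,0,0,0]]

```text
time: 8.35
position: [0.5561, 0.1029, 0.0946]
tcp_rot: [0.689, 0.725, -0.0, -0.0]
ft_force: [0.2, -0.8, 0.6]
width: -0.002
```

apply_moves:
  targets:
    - [[1,0.03,0,0,0],[1,0.03,0,0,0],[1,0.02,0,0,0],[1,0.01,0,0,0],[1,0,0,0,0]]

```text
time: 8.85
position: [0.5558, 0.1126, 0.095]
tcp_rot: [0.688, 0.725, 0.0, -0.0]
ft_force: [0.5, -0.3, 0.3]
width: -0.001
```

```bash
python3 -c "
from h import *
st()"
```

```text
t 8.85 box xy mm 0.1 -76.5 z 95.0 toolx deg 93.0 z [-0.  0. -1.] F box 0.5 -0.3 0.3 w -0.001 [-0.39  0.78  0.24  1.86 -0.34  0.54  0.13]
```

apply_moves:
  targets:
    - [[1,0.01,0,0,0],[1,0.01,0,0,0],[1,0.01,0,0,0],[1,0,0,0,0]]

```text
time: 9.25
position: [0.5556, 0.1151, 0.0949]
tcp_rot: [0.688, 0.725, -0.0, -0.0]
ft_force: [-0.4, 0.2, -0.0]
width: -0.001
```

apply_moves:
  targets:
    - [[1,0.01,0,0,0],[1,0.01,0,0,0],[1,0,0,0,0]]

```text
time: 9.55
position: [0.5556, 0.1153, 0.0949]
tcp_rot: [0.689, 0.725, -0.001, 0.001]
ft_force: [0.2, -5.9, -1.0]
width: 0.002
```

apply_moves:
  targets:
    - [[1,0.01,0,0,0],[1,0.01,0,0,0],[1,0,0,0,0]]

```text
time: 9.85
position: [0.5556, 0.1155, 0.0949]
tcp_rot: [0.69, 0.724, -0.002, 0.002]
ft_force: [-0.7, -7.6, -1.0]
width: 0.001
```

The two contact planes are 144 mm apart, which matches 2 × (61 + 11), so both clips are against the wall. I'll retreat and check.

apply_moves:
  targets:
    - [[1,0.01,0,0,0],[1,0,0,0,0],[1,-0.1,0,0,0],[1,-0.15,0,0,0],[1,-0.1,0,-0.2,0],[1,0,0,-0.4,0],[1,0,0,-0.4,0],[1,0,0,-0.4,0],[1,0,0,-0.4,0]]

```text
time: 10.75
position: [0.557, 0.0854, 0.2768]
tcp_rot: [0.688, 0.725, 0.001, -0.0]
ft_force: [0.7, 0.6, 0.3]
width: 0.001
```

apply_moves:
  targets:
    - [[1,0.45,0,0,0],[1,0.45,0,0,0],[1,0.45,0,0,0],[1,0.45,0,0,0],[1,0.45,0,0,0],[1,0.45,-0.1,0,0],[1,0.45,-0.2,0,0],[1,0.45,-0.2,0,0],[1,0.45,-0.2,0,0],[1,0.4,-0.2,0,0],[1,0,0,0,0],[1,0,0,0,0]]

```text
time: 11.95
position: [0.4425, 0.5264, 0.2744]
tcp_rot: [0.687, 0.727, -0.0, -0.001]
ft_force: [0.5, -0.2, -0.2]
width: -0.001
```

```bash
python3 -c "
from h import *
st()
A=[]
for n,(a,b,e,g) in {'side':(130,220,280,380),'top':(145,235,195,295)}.items():
    f=bot.camera(n)['frame'];A.append(cv2.resize(f[a:b,e:g],None,fx=4,fy=4,interpolation=2)[:,:,::-1])
cv2.imwrite('pics/end.png',np.hstack(A))
"
```

```text
t 11.95 box xy mm -90.6 342.8 z 274.4 toolx deg 93.2 z [-0.002  0.001 -1.   ] F box 0.5 -0.2 -0.2 w -0.001 [-1.09  0.72  0.35  1.34 -0.26  1.12 -0.65]
```

View pics/end.png

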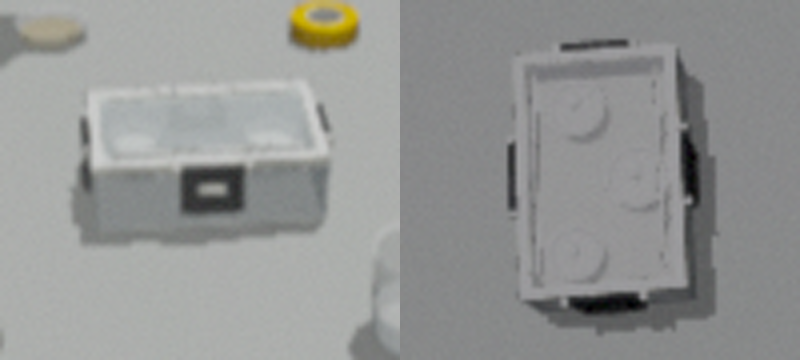

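Both long-side clips now lie flat. In the side view the right clip is against the wall at (212,188). In the top view both show only as thin strips, at (512,175) and (690,170), like the end clips.

```bash
python3 -c "
from station import bot
print(bot.close_job())"
```

```text
the job is handed in; nothing more can be done
None
```

I flipped both long-side clips of the larger box down and pressed each one home against the wall. I used the closed fingertips, with at most about 9 N measured at the wrist. The job was handed in at about 12 s with the arm clear of everything.

- **Clips home:** the fingers stopped firmly at two planes 144 mm apart, which is what fully closed clips should give. The final top and side pictures show both clips as flat as the end clips.
- **Disagreement:** my camera estimate of the box centre was about 2 mm off in y compared with these contacts. That is within the calibration error and did not affect the result.
- **Small box:** the arm never went near it, but I did not take a separate final picture of it.

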